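# Set the peak pointer of the club's pull gauge

### The job

Set the spring pull gauge on the club's desk. First clear the two-handled cup trophy out of the way of the gauge's pull: stand it upright on the bare rubber pad between or beside the other trophies on the plinth. Then draw the gauge out by its upright grip tab until the drag pointer in its slot is level with the set mark on its side wall (the pointer stays where it is pushed to and cannot be brought back, so do not overshoot), and ease the tab all the way back home without letting it snap; do not shift the set mark or disturb the other trophies, the tin or the carton.

Things in the scene. Friction and masses are not known exactly. Their poses are not given: they have to be found in the camera images.
- gauge: Desk pull gauge, fixed. Origin: on the desk straight below the grip tab's home place; the tab is pulled to the gauge's -x. From x = +60 to +245 is the housing: 74 wide, 43 high, an aluminium channel open on top (slot 46 wide between walls 13 thick, floor at height 10). Between tab and housing (52 free) runs only the rod, 10 thick, axis at height 24.
- grip_top (a point): Centre of the top face of the gauge's black upright grip tab, 75 above the desk. The tab is 16 thick along the pull (x), 36 wide across it (y), and spans heights 13 to 75; its axes are the gauge's.
- draw (a joint): How far the tab and rod are drawn out, m: 0 is home, stop at 0.115. A spring always pulls it home (about 3 N at home, 12 N at 0.1 m).
- pointer_mid (a point): Middle of the top of the drag pointer: black bar 5 (x) by 44 (y) across the slot, top at height 41. A pusher on the rod carries it to -x as the gauge is drawn (after 0 to 20 mm of free travel); it stays there when the rod goes back. While pushed, its gauge x is 200 minus the draw. Axes as the gauge's.
- mark_mid (a point): Middle of the top of the set mark: black clip 5 thick (x) on the gauge's +y wall (gauge y = +32, top at height 51, with a 16 wide skirt down the wall's outside). The pointer is level with it when both have the same x in the gauge's frame. Axes as the gauge's.
- cup: Brass cup trophy, 126 high, 350 g: square dark wood foot 60 x 60 x 28, thin stem, round bowl 52 in diameter with straight sides from height 78 to 126, and two loop handles on its +y and -y sides reaching 46 from the axis, between heights 79 and 119. Origin: centre of the foot's underside, z up. It stands in the way in front of the grip tab.
- pad: Bare black rubber pad, 90 x 90 x 3, stuck on the plinth; where the cup belongs. Origin: centre of its underside, 15 above the desk, so the cup stands on it at height 18. It takes any of the three places along the plinth.
- plinth: Low light-wood display plinth, 330 (x) x 110 (y) x 15, fixed. Origin: centre of its underside. Its three places are at x = -105, 0 and +105.
- ball_trophy: Bystander on the plinth: brass ball 36 in diameter on a column on a 50 x 50 wood foot, 115 high. Origin: centre of its underside.
- shield_trophy: Bystander on the plinth: brass shield 46 wide, 8 thick on a 50 x 50 wood foot, 101 high. Origin: centre of its underside.
- tin: Bystander: flat round metal tin, 62 in diameter, 34 high, standing beside the path of the grip tab. Origin: centre of its underside.
- carton: Bystander: small cardboard carton, 55 x 55 x 40 high, standing beside the path of the grip tab. Origin: centre of its underside.

How it is judged:
By the outcome, as a careful person would: the job done as asked, in the order asked, and still so for the second after the job is handed in, with the robot touching nothing.
It also fails if it takes over 56 s, if anything falls off the work surface, if the arm or the gripper's body presses on something with over 40 N, if the wrist force passes 120 N, or if a joint passes its speed limit or range.

### The arm

A 7-joint arm with a two-finger parallel gripper is mounted at the origin on the work surface. World frame = base frame: x ahead of the robot, y to its left, z up, the work surface at z = 0. Lengths are in m, angles in rad, forces in N, time in s.
With the tool pointing down it reaches from about 0.35 to 0.775 m from the base axis. Payload 3.1 kg.
Tool frame: the origin (TCP) lies midway between the tips of the shut fingers; the grasp point (between the pads) lies 19 mm behind it (robot.grasp_offset is the distance from the TCP to the grasp point, in m); z points along the fingers, y is the direction in which the jaws open and shut (so a half turn about z gives the same grasp; the last joint's range is limited). The gripper opens to 85 mm and grips with 20 to 120 N. Pads are 22 mm wide; open, the fingers measure 114 mm over their backs; the gripper's body (76 mm by 85 mm) begins 54 mm behind the grasp point. The pads swing forward as they close: fully open they stand 13 mm farther back than shut.
Start: joints at [1.29, 0.311, 0.014, 1.512, -0.004, 1.319, -0.027], TCP at [0.13, -0.534, 0.231] pointing down, gripper open.
Joint ranges: [-2.7, 2.7], [-0.3, 1.91], [-1.27, 1.3], [0.12, 2.57], [-1.44, 4.58], [0.2, 2.03], [-3.05, 3.05]. Speed limits (rad/s): [2.79, 2.79, 3.14, 3.14, 3.14, 3.14, 3.14].

### API

Orientations are given as a 3x3 rotation matrix whose columns are the frame's x, y, z axes.
In Python, from cell import robot gives the robot as it stands.
- The arm moves only by the tool play_rows, never from a script. Its argument "commands" is a list of rows, each a list of 3 entries, a list of its own where there are three numbers: the shift along the tool's x, y, z in m, then the turn about the tool's z in degrees, then the closure in counts, from 0 (fully open) to 255 (shut). In form: [[[x, y, z], yaw, hand], ...]. A call has exactly 8 rows; each row shifts and turns the commanded pose from where the row before left it, along the tool's axes as they then stand; what a row does not reach is not made up. A row lasts 1/8 s, in which the tool goes at most 62.5 mm and 10.7 degrees, less where a joint would pass 70% of its speed; a pose out of reach is approached as far as the arm can. A call with a gripper value outside its range is refused whole. The fingers move at their own pace and stop on an object; "force" is the grip in N (left out, the last holds). Time passes only in rows, so rows that do not move let the fingers close, or fill a call up. It gives the time, the measured TCP pose, the force and the opening at its end, in the units of the state.
- robot.state(): the state, without advancing time (a new reading comes with each control period).
- robot.camera(name): name is "scene" or "top" or "wrist"; returns the picture (420x560x3 uint8, red, green, blue); there is no depth.
- robot.camera_info(name): a dict with "fovy" (degrees; the focal length in pixels is half the picture's height over the tangent of half this angle, whatever the lens; pixels are square), "cx", "cy" (the principal point, pixels), "xyz" and "orientation" of the camera in the world; the wrist camera has in their place "mount" (4x4, takes a point from camera to tool coordinates, whose origin is the TCP and whose axes are the flange's). Camera axes: x right, y down, z forward; pixel columns grow to the right and rows downward; lengths in m; the calibration is good to about 2 mm. A picture is of the moment at which its call begins: read the wrist's pose just before it. camera_info takes no time and is no camera call.
- robot.finish_job(): hands the job in, once; it reports no verdict.
Trained networks look in the newest picture that a camera, given by its name, has taken for a name from the list of things; names that differ only in an ending like _2 or _b are one class to them, and where a whole thing is asked for, a point or a joint stands for the part that bears it (a point fixed in the world has none). Each returns a list of dicts, best first, with "conf" (0 to 1); they miss things now and then, are a little off and sometimes report something else, mostly with a low value. They report only what shows in the picture. A call takes as long as a camera call.
- robot.recognise(camera, name): "extent" ([left, top, right, bottom] in pixels, round what is visible of it).
- robot.silhouettes(camera, name): "mask" (420x560 bool, what is visible of it) and "extent" ([left, top, right, bottom] in pixels, round what is visible of it).
The state is a dict: "t": time; "joint_positions": joint angles; "dq": joint speeds; "tau": joint torques, N m; "ee_pos": TCP position; "ee_rot": TCP orientation; "contact_force": force on the tool from outside, world axes, zero at the start; "ft_torque": the same for the moment, N m; "finger_gap": opening from 0.0 (shut) to 1.0 (fully open).
Only numpy, scipy, OpenCV 4.12 (cv2) and the standard library are available. Lean on these libraries where they do the work, as an engineer would, in place of code of your own. Each camera call takes 0.05 s, during which the arm holds its last target. There are 200 camera calls.

## Working session

There is one attempt and no reset: what is moved stays moved. The work goes in short steps, Python scripts to look and compute and a tool call to move; the robot and the scene stay as the last step left them, time stands still between calls to the robot, and variables do not carry over. Pictures are saved under pics/ and viewed, about 8 in all and at most 12, crops included, and the job is handed in when it is done.

Besides the shell and the picture viewer there is one more tool, called after "Emit:" by a JSON object that holds its "fn" and its "kwargs". play_rows: Moves the arm, as the interface text tells. Its arguments: {"type":"object","properties":{"commands":{"type":"array","items":{"type":"array"}},"force":{"type":"number"}},"required":["commands"]}

```bash
ls; mkdir -p pics; cat > h.py <<'E'
import numpy as np, cv2
from cell import robot
def cam(name, st=None):
    i=robot.camera_info(name)
    f=210/np.tan(np.radians(i['fovy'])/2)
    if 'mount' in i:
        st=st or robot.state(); M=np.array(i['mount']); R0=np.array(st['ee_rot']); 
        return f,i['cx'],i['cy'],np.array(st['ee_pos'])+R0@M[:3,3],R0@M[:3,:3]
    return f,i['cx'],i['cy'],np.array(i['xyz']),np.array(i['orientation'])
def ray(C,uv,z):
    f,cx,cy,p,R=C
    d=R@np.array([(uv[0]-cx)/f,(uv[1]-cy)/f,1]); return p+d*(z-p[2])/d[2]
def proj(C,P):
    f,cx,cy,p,R=C
    c=R.T@(np.array(P)-p); return np.array([cx+f*c[0]/c[2],cy+f*c[1]/c[2]])
def save(img,n): cv2.imwrite('pics/'+n,img[:,:,::-1])
E
python3 - <<'E'
from h import *
for n in ('scene','top'):
    im=robot.camera(n); save(im,n+'0.png'); print(n,robot.camera_info(n))
    for o in ['gauge','grip_top','pointer_mid','mark_mid','cup','pad','plinth','ball_trophy','shield_trophy','tin','carton']:
        r=robot.recognise(n,o); print(o,[(np.round(x['extent']).tolist(),round(x['conf'],2)) for x in r[:2]])
print(robot.camera_info('wrist'),robot.grasp_offset,robot.state())
E
```

```text
pics
scene {'fovy': 51.85265723033267, 'cx': 279.31174644353615, 'cy': 217.19839117742285, 'xyz': array([1.13150494, 0.37686807, 0.86276088]), 'orientation': array([[-0.53611208,  0.63412521, -0.55719751],
       [ 0.84413872,  0.39983428, -0.35715876],
       [-0.00369671, -0.66182911, -0.74964562]])}
gauge []
grip_top [([143.0, 186.0, 222.0, 210.0], 0.61)]
pointer_mid [([150.0, 186.0, 162.0, 195.0], 0.55), ([170.0, 199.0, 180.0, 206.0], 0.4)]
mark_mid []
cup [([233.0, 170.0, 266.0, 223.0], 0.67)]
pad [([360.0, 278.0, 404.0, 321.0], 0.72)]
plinth [([351.0, 210.0, 425.0, 330.0], 0.62)]
ball_trophy [([383.0, 226.0, 411.0, 275.0], 0.91), ([350.0, 208.0, 424.0, 328.0], 0.16)]
shield_trophy [([389.0, 202.0, 417.0, 240.0], 0.94), ([348.0, 210.0, 424.0, 328.0], 0.59)]
tin [([213.0, 228.0, 238.0, 255.0], 0.64)]
carton [([237.0, 167.0, 258.0, 191.0], 0.58)]
top {'fovy': 53.91165565166091, 'cx': 272.0622447671208, 'cy': 214.14586789094068, 'xyz': array([0.39674763, 0.00780707, 1.16785431]), 'orientation': array([[-0.02319948, -0.98962608,  0.14178152],
       [-0.99959336,  0.02060979, -0.019
[... 1152 characters left out ...]

        1.31919057, -0.02718756]), 'dq': array([ 0.00120683,  0.00071573,  0.00036545, -0.00015047,  0.00021159,
       -0.00091489, -0.00027825]), 'tau': array([ 2.18776240e-04, -3.79816103e+01,  1.45905786e-01, -2.30861932e+01,
        1.20649612e-02,  2.01858253e-03, -4.93297190e-07]), 'ee_pos': array([ 0.13013494, -0.53439225,  0.23129014]), 'ee_rot': array([[ 9.71604756e-01,  2.36609802e-01,  5.02433342e-06],
       [ 2.36609802e-01, -9.71604756e-01, -1.40218734e-06],
       [ 4.54989498e-06,  2.55117842e-06, -1.00000000e+00]]), 'contact_force': array([-0.58101785, -0.37422515,  0.00367133]), 'ft_torque': array([-0.02699626,  0.01074515,  0.02514182]), 'finger_gap': 0.9990907030348223}
```

```bash
python3 - <<'E'
import cv2,numpy as np
t=cv2.imread('pics/top0.png')[160:320,130:430]; 
t=cv2.resize(t,(800,427),interpolation=cv2.INTER_CUBIC); cv2.imwrite('pics/t1.png',t)
s=cv2.imread('pics/scene0.png')[150:340,130:440]
cv2.imwrite('pics/s1.png',cv2.resize(s,(800,490),interpolation=cv2.INTER_CUBIC))
E
```

```text
(no output)
```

View pics/t1.png

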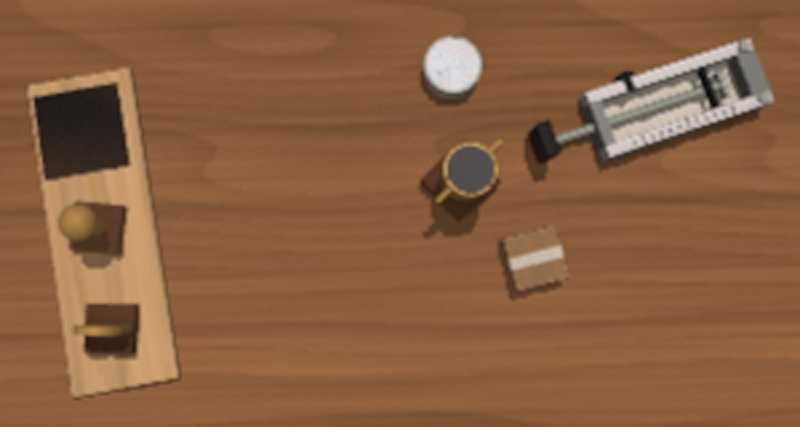

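View pics/s1.png

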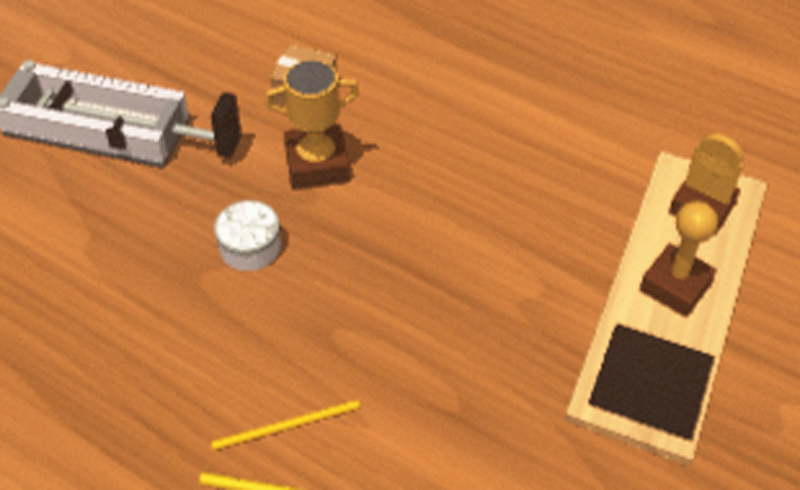

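```bash
cat >> h.py <<'E'
def T(u,v): return (130+u*300/800,160+v*160/427)
E
python3 - <<'E'
from h import *
C=cam('top')
def p(n,u,v,z): print(n,np.round(ray(C,T(u,v),z)[:2],4))
p('cup',470,168,.126);p('h1',500,143,.1);p('h2',438,202,.1)
for q in [(35,95),(117,85),(130,163),(47,178)]: p('pad',*q,.018)
for q in [(28,87),(130,68),(180,378),(75,397)]: p('pl',*q,.015)
p('tab',545,140,.075)
p('rodend',597,130,.024);p('housFL',583,98,.043);p('housFR',607,162,.043);p('hBL',750,40,.043);p('hBR',772,102,.043)
p('ptr',712,85,.041);p('mark',626,80,.051);p('tin',452,68,.034);p('carton',535,260,.04);p('ball',78,222,.097);p('shield',105,330,.08)
E
```

```text
cup [ 0.5216 -0.0994]
h1 [ 0.5487 -0.1324]
h2 [ 0.492  -0.0697]
pad [0.6218 0.3469]
pad [0.6308 0.2607]
pad [0.5473 0.2463]
pad [0.5334 0.3326]
pl [0.6312 0.3553]
pl [0.6496 0.2478]
pl [0.3249 0.194 ]
pl [0.3085 0.3006]
tab [ 0.5544 -0.1812]
rodend [ 0.5713 -0.2455]
housFL [ 0.6023 -0.2284]
housFR [ 0.5347 -0.2499]
hBL [ 0.6607 -0.4078]
hBR [ 0.5941 -0.4261]
ptr [ 0.6138 -0.365 ]
mark [ 0.6189 -0.2724]
tin [ 0.6388 -0.0936]
carton [ 0.4359 -0.1715]
ball [0.4805 0.2795]
shield [0.3764 0.2561]
```

Emit:
{"fn": "play_rows", "kwargs": {"commands": [[[0, 0, 0], -10.5, 0], [[0, 0, 0], -10.5, 0], [[0, 0, 0], -10.5, 0], [[0, 0, 0], -10.5, 0], [[0, 0, 0], -10.5, 0], [[0, 0, 0], -10.5, 0], [[0, 0, 0], -10.5, 0], [[0, 0, 0], -10.5, 0]]}}

```text
t: 2.2
ee_pos: [0.1301, -0.5344, 0.2313]
ee_rot: [[-0.14, 0.99, -0.0], [0.99, 0.14, -0.0], [-0.0, -0.0, -1.0]]
contact_force: [0.4, -0.2, 0.1]
finger_gap: 1.0
```

Emit:
{"fn": "play_rows", "kwargs": {"commands": [[[0, 0, 0], -10.5, 0], [[0, 0, 0], -10.5, 0], [[0, 0, 0], -10.5, 0], [[0, 0, 0], -2.5, 0], [[0.0064, 0.058, 0], 0, 0], [[0.0064, 0.058, 0], 0, 0], [[0.0064, 0.058, 0], 0, 0], [[0.0064, 0.058, 0], 0, 0]]}}

```text
t: 3.2
ee_pos: [0.2875, -0.3597, 0.2316]
ee_rot: [[-0.665, 0.747, 0.0], [0.747, 0.665, -0.001], [-0.001, -0.0, -1.0]]
contact_force: [0.9, -0.7, -0.5]
finger_gap: 1.002
```

Emit:
{"fn": "play_rows", "kwargs": {"commands": [[[0.0064, 0.058, 0], 0, 0], [[0.0064, 0.058, 0], 0, 0], [[0.0064, 0.058, 0], 0, 0], [[0.0064, 0.058, 0], 0, 0], [[0.0064, 0.058, 0], 0, 0], [[0.0064, 0.058, 0], 0, 0], [[0, 0, 0], 0, 0], [[0, 0, 0], 0, 0]]}}

```text
t: 4.2
ee_pos: [0.5204, -0.1014, 0.231]
ee_rot: [[-0.665, 0.747, -0.001], [0.747, 0.665, -0.001], [0.0, -0.001, -1.0]]
contact_force: [0.1, 0.1, 0.3]
finger_gap: 1.001
```

```bash
python3 - <<'E'
from h import *
s=robot.state(); print(s['t'],s['ee_pos'],s['ee_rot'].round(3).tolist(),s['joint_positions'].round(2))
im=robot.camera('wrist'); C=cam('wrist',s)
for o in ['cup','grip_top']:
    for x in robot.silhouettes('wrist',o)[:2]: print(o,x['conf'],np.round(x['extent']))
P=proj(C,(.5216,-.0994,.126)); print('expected rim',P)
save(cv2.drawMarker(im.copy(),tuple(int(a) for a in P),(0,255,0),0,12),'w1.png')
E
```

```text
4.2 [ 0.52043144 -0.1013935   0.23100874] [[-0.665, 0.747, -0.001], [0.747, 0.665, -0.001], [0.0, -0.001, -1.0]] [ 0.68  0.34 -0.69  1.54  0.22  1.33  0.7 ]
cup 0.77 [248. 143. 317. 253.]
grip_top 0.6 [196. 242. 268. 380.]
expected rim [281.77742485 208.27651465]
```

View pics/w1.png

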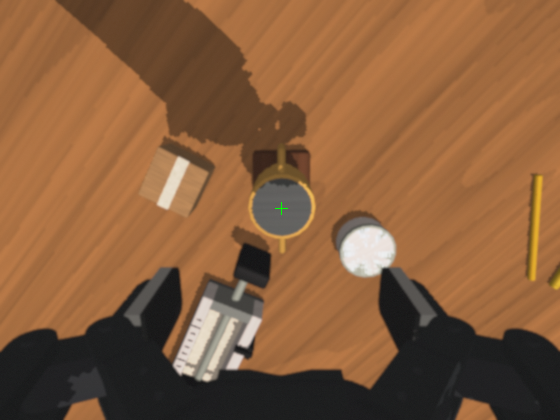

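Emit:
{"fn": "play_rows", "kwargs": {"commands": [[[0.0005, 0.002, 0.03], 0, 0], [[0, 0, 0.04], 0, 0], [[0, 0, 0.04], 0, 0], [[0, 0, 0.036], 0, 0], [[0, 0, 0], 0, 0], [[0, 0, 0], 0, 255], [[0, 0, 0], 0, 255], [[0, 0, 0], 0, 255]], "force": 60}}

```text
t: 5.35
ee_pos: [0.523, -0.1001, 0.0877]
ee_rot: [[-0.664, 0.747, 0.003], [0.747, 0.664, -0.002], [-0.004, 0.001, -1.0]]
contact_force: [-2.2, -1.1, 4.4]
finger_gap: 0.591
```

Emit:
{"fn": "play_rows", "kwargs": {"commands": [[[0, 0, 0], 0, 255], [[0, 0, 0], 0, 255], [[0, 0, 0], 0, 255], [[0, 0, 0], 0, 255], [[0, 0, -0.01], 0, 255], [[0, 0, -0.03], 0, 255], [[0, 0, -0.04], 0, 255], [[0, 0, 0], 0, 255]]}}

```text
t: 6.35
ee_pos: [0.5248, -0.0988, 0.1687]
ee_rot: [[-0.665, 0.747, 0.008], [0.747, 0.665, -0.001], [-0.006, 0.005, -1.0]]
contact_force: [0.6, 0.1, -4.5]
finger_gap: 0.593
```

Emit:
{"fn": "play_rows", "kwargs": {"commands": [[[0, 0, 0], -9.6, 255], [[0, 0, 0], -9.6, 255], [[0, 0, 0], -9.6, 255], [[0, 0, 0], -9.6, 255], [[0, 0, 0], -9.6, 255], [[0, 0, 0], -9.8, 255], [[-0.006, 0.018, 0], 0, 255], [[-0.012, 0.036, 0], 0, 255]]}}

```text
t: 7.35
ee_pos: [0.5301, -0.0435, 0.1638]
ee_rot: [[-0.988, -0.158, -0.002], [-0.158, 0.988, -0.0], [0.002, 0.0, -1.0]]
contact_force: [1.1, 0.3, -4.4]
finger_gap: 0.596
```

Emit:
{"fn": "play_rows", "kwargs": {"commands": [[[-0.016, 0.05, 0], 0, 255], [[-0.018, 0.056, 0], 0, 255], [[-0.018, 0.056, 0], 0, 255], [[-0.018, 0.056, 0], 0, 255], [[-0.016, 0.05, 0], 0, 255], [[-0.012, 0.036, 0], 0, 255], [[-0.006, 0.02, 0], 0, 255], [[0, 0, 0], 0, 255]]}}

```text
t: 8.35
ee_pos: [0.577, 0.2983, 0.1642]
ee_rot: [[-0.986, -0.169, -0.003], [-0.169, 0.986, 0.002], [0.003, 0.003, -1.0]]
contact_force: [-0.7, 0.2, -4.7]
finger_gap: 0.593
```

```bash
python3 - <<'E'
from h import *
s=robot.state(); print(s['t'],s['ee_pos'],s['ee_rot'].round(3).tolist(),s['joint_positions'].round(2))
a=robot.camera('scene'); b=robot.camera('top')
r=robot.silhouettes('top','cup'); print([(x['conf'],x['extent']) for x in r])
a=cv2.resize(a[130:340,290:480],(400,442)); b=cv2.resize(b[150:320,120:280],(400,425)); b=np.vstack([b,np.zeros((17,400,3),np.uint8)])
save(np.hstack([a,b]),'p1.png')
E
```

```text
8.35 [0.57700802 0.29833558 0.16416123] [[-0.986, -0.169, -0.003], [-0.169, 0.986, 0.002], [0.003, 0.003, -1.0]] [-0.03  0.7  -0.84  1.29  0.5   1.37  0.9 ]
[(0.65, [169.4, 193.4, 174.5, 210.2])]
```

View pics/p1.png

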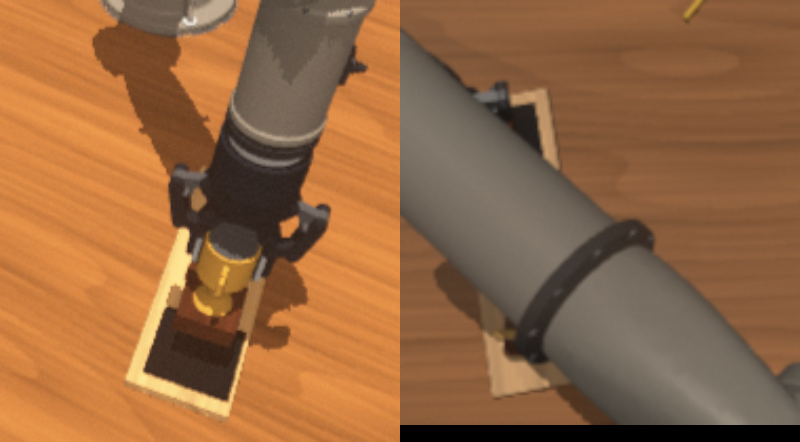

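Emit:
{"fn": "play_rows", "kwargs": {"commands": [[[-0.005, -0.005, 0.005], 0, 255], [[0, 0, 0.015], 0, 255], [[0, 0, 0.015], 0, 255], [[0, 0, 0.01], 0, 255], [[0, 0, 0.005], 0, 255], [[0, 0, 0.002], 0, 255], [[0, 0, 0], 0, 255], [[0, 0, 0], 0, 255]]}}

```text
t: 9.5
ee_pos: [0.5859, 0.29, 0.1139]
ee_rot: [[-0.986, -0.165, 0.001], [-0.165, 0.986, 0.001], [-0.001, 0.0, -1.0]]
contact_force: [-0.3, 1.1, -5.4]
finger_gap: 0.592
```

```bash
python3 - <<'E'
from h import *
a=robot.camera('scene'); C=cam('scene')
from cell import robot
im=a.copy()
# predicted cup foot corners at current pose (base at 18+gap)
s=robot.state(); print(s['t'],s['ee_pos'])
for q in [(-.045,-.045),(.045,-.045),(.045,.045),(-.045,.045)]:
    c,sn=np.cos(np.radians(9.6)),np.sin(np.radians(9.6)); 
    P=proj(C,(.583+c*q[0]-sn*q[1],.294+sn*q[0]+c*q[1],.018)); cv2.drawMarker(im,tuple(int(round(v)) for v in P),(0,255,0),0,5)
save(cv2.resize(im[200:340,330:450],(600,700))[:600],'p2.png')
E
```

```text
9.55 [0.58593273 0.28993221 0.11386314]
```

View pics/p2.png

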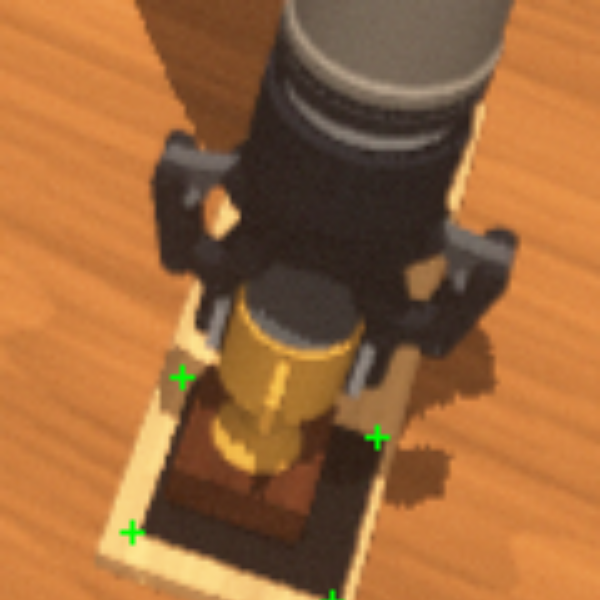

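Emit:
{"fn": "play_rows", "kwargs": {"commands": [[[0, 0.007, 0], 0, 255], [[0, 0, 0.003], 0, 255], [[0, 0, 0.002], 0, 255], [[0, 0, 0.001], 0, 255], [[0, 0, 0.001], 0, 255], [[0, 0, 0], 0, 255], [[0, 0, 0], 0, 255], [[0, 0, 0], 0, 255]]}}

```text
t: 10.55
ee_pos: [0.5845, 0.2966, 0.1064]
ee_rot: [[-0.986, -0.165, 0.0], [-0.165, 0.986, 0.0], [-0.0, -0.0, -1.0]]
contact_force: [0.3, -0.7, -4.5]
finger_gap: 0.595
```

Emit:
{"fn": "play_rows", "kwargs": {"commands": [[[0, 0, 0.001], 0, 255], [[0, 0, 0], 0, 255], [[0, 0, 0.001], 0, 255], [[0, 0, 0], 0, 255], [[0, 0, 0.001], 0, 255], [[0, 0, 0], 0, 255], [[0, 0, 0], 0, 255], [[0, 0, 0], 0, 255]]}}

```text
t: 11.55
ee_pos: [0.5849, 0.2967, 0.1058]
ee_rot: [[-0.986, -0.164, 0.002], [-0.164, 0.986, 0.0], [-0.002, -0.0, -1.0]]
contact_force: [-3.8, -3.6, 9.3]
finger_gap: 0.597
```

Emit:
{"fn": "play_rows", "kwargs": {"commands": [[[0, 0, -0.001], 0, 255], [[0, 0, 0], 0, 80], [[0, 0, 0], 0, 40], [[0, 0, 0], 0, 0], [[0, 0, 0], 0, 0], [[0, 0, 0], 0, 0], [[0, 0, -0.02], 0, 0], [[0, 0, -0.04], 0, 0]]}}

```text
t: 12.55
ee_pos: [0.5838, 0.2958, 0.1643]
ee_rot: [[-0.986, -0.165, -0.003], [-0.165, 0.986, -0.002], [0.003, -0.001, -1.0]]
contact_force: [1.0, 0.8, -0.3]
finger_gap: 0.998
```

Emit:
{"fn": "play_rows", "kwargs": {"commands": [[[0, 0, -0.05], 0, 0], [[0, 0, 0], 0, 0], [[0, -0.03, 0], 0, 0], [[0, -0.05, 0], 0, 0], [[0, -0.06, 0], 0, 0], [[0, -0.06, 0], 0, 0], [[0, -0.06, 0], 0, 0], [[0, -0.06, 0], 0, 0]]}}

```text
t: 13.55
ee_pos: [0.6374, -0.021, 0.215]
ee_rot: [[-0.986, -0.165, 0.001], [-0.165, 0.986, -0.0], [-0.001, -0.0, -1.0]]
contact_force: [0.9, -0.1, -0.3]
finger_gap: 1.001
```

```bash
python3 - <<'E'
from h import *
s=robot.state(); print(s['t'],s['ee_pos'],s['ee_rot'].round(3).tolist(),s['joint_positions'].round(2))
a=robot.camera('scene'); b=robot.camera('top')
a=cv2.resize(a[180:340,330:450],(400,533)); b=cv2.resize(b[170:320,130:220],(320,533))
save(np.hstack([a,b]),'p3.png')
E
```

```text
13.55 [ 0.63736986 -0.02102639  0.21498217] [[-0.986, -0.165, 0.001], [-0.165, 0.986, -0.0], [-0.001, -0.0, -1.0]] [ 0.49  0.64 -0.85  1.25  0.47  1.45  1.43]
```

View pics/p3.png

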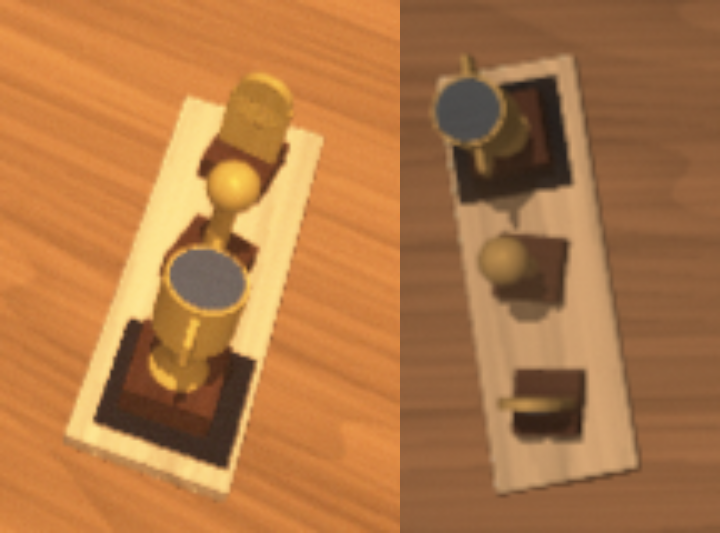

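Emit:
{"fn": "play_rows", "kwargs": {"commands": [[[0, 0, 0], -8.7, 0], [[0.0265, -0.037, 0], 0, 0], [[0.0265, -0.037, 0], 0, 0], [[0.0265, -0.037, 0], 0, 0], [[0.0265, -0.037, 0], 0, 0], [[0.0265, -0.037, 0], 0, 0], [[0, 0, 0], 0, 0], [[0, 0, 0], 0, 0]]}}

```text
t: 14.65
ee_pos: [0.5692, -0.2353, 0.2146]
ee_rot: [[-0.95, -0.312, 0.0], [-0.312, 0.95, 0.001], [-0.001, 0.001, -1.0]]
contact_force: [0.4, 0.7, 0.2]
finger_gap: 0.998
```

```bash
python3 - <<'E'
from h import *
s=robot.state(); print(s['t'],s['ee_pos'],s['ee_rot'].round(3).tolist(),s['joint_positions'].round(2))
im=robot.camera('wrist'); save(im,'w2.png'); np.save('w2.npy',np.r_[s['ee_pos'],s['ee_rot'].ravel()])
for o in ['grip_top','mark_mid','pointer_mid']:
    print(o,[(round(x['conf'],2),np.round(x['extent'],1).tolist()) for x in robot.recognise('wrist',o)[:3]])
save(cv2.resize(im,(800,600),interpolation=cv2.INTER_CUBIC),'w2b.png')
E
```

```text
14.65 [ 0.56922983 -0.23525301  0.21464354] [[-0.95, -0.312, 0.0], [-0.312, 0.95, 0.001], [-0.001, 0.001, -1.0]] [ 0.9   0.6  -0.89  1.32  0.46  1.43  1.92]
grip_top [(0.96, [119.4, 167.5, 349.1, 219.2]), (0.61, [218.6, 212.9, 235.0, 237.0])]
mark_mid [(0.51, [218.9, 211.5, 238.0, 232.8])]
pointer_mid [(0.86, [134.9, 170.6, 153.1, 211.2])]
```

View pics/w2b.png

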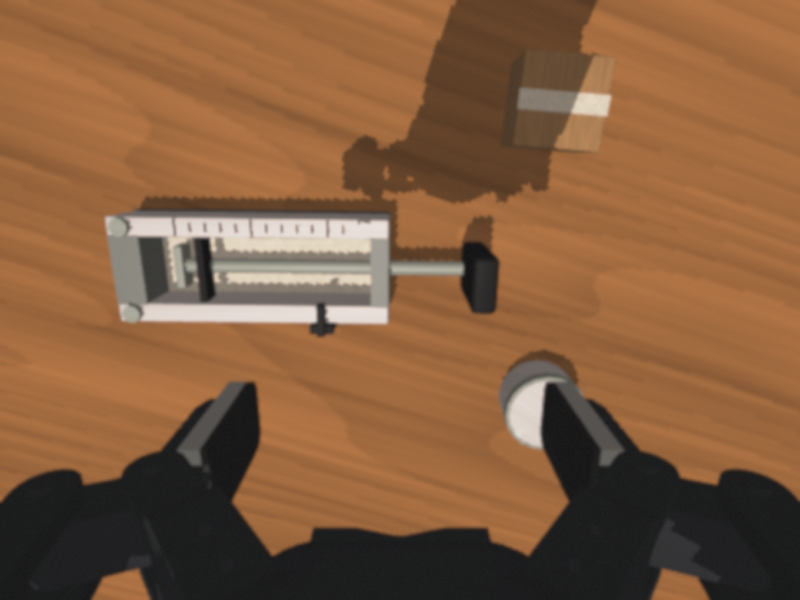

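```bash
cat > meas.py <<'E'
from h import *
im=cv2.imread('pics/w2.png').astype(float).mean(2); P=np.load('w2.npy')
C=cam('wrist',dict(ee_pos=P[:3],ee_rot=P[3:].reshape(3,3)))
ex=np.array([.312,-.95,0]);ey=np.array([.95,.312,0])
def g(u,v,z):
    q=ray(C,(u,v),z)-P[:3]; return np.round([1000*q@ex,1000*q@ey],1)
k=.7
for n,u,v,z in [('front+',388,323,.043),('front-',389,214,.043),('back-',107,217,.043),('back+',122,321,.043),('ptr',205,268,.041),('mark',321,311,.051),('tabBL',469,311,.075),('tabTR',497,258,.075)]:
    print(n,g(u*k,v*k,z))
print('mark row',im[214:224:2,216:236].astype(int))
print('ptr row',im[180:200:6,136:154].astype(int))
print('tab',im[185:215:6,318:352].astype(int))
print('frontedge',im[153:163:5,262:280].astype(int), im[218:222:3,262:280].astype(int))
E
python3 meas.py
```

```text
front+ [ 6.9 38.7]
front- [  5.9 -36.3]
back- [189.4 -34.2]
back+ [191.4  37.5]
ptr [130.4   0.2]
mark [51.7 27.4]
tabBL [-44.1  19.5]
tabTR [-59.4 -14. ]
mark row [[180 181 179 174 154 119  75  47  41  41  57  99 141 166 174 173 174 174
  174 172]
 [220 221 220 215 194 148  92  58  50  49  58  99 149 187 210 219 221 221
  221 221]
 [223 223 223 221 208 163 102  60  51  49  54  85 137 188 215 223 224 224
  224 224]
 [223 223 223 222 210 166 104  61  50  49  61 105 162 204 219 222 223 223
  223 223]
 [222 222 222 220 209 165 105  62  51  49  57  97 145 181 206 218 221 221
  221 221]]
ptr row [[ 89  67  51  45  44  38  30  23  22  20  26  49  77  99 109 113 115 115]
 [152 121  80  53  46  42  35  27  22  24  41  69 102 137 157 164 166 166]
 [113 105  81  57  48  45  40  32  25  19  21  31  70 125 173 193 181 152]
 [128 127 109  79  56  46  44  37  28  23  20  21  33  68 107 131 139 139]]
tab [[130 130 129 130 127 115  87  52  29  23  22  22  23  25  33  39  46  49
   50  50  48  46  46  46  43  43  43  41  40  40  55  79 100 112]
 [145 145 145 144 136 118  86  51  28  21  22  20  24  29  35  42  48  50
   49  48  48  47  45  46  44  42  41  41  39  43  63  90 107 112]
 [109 109 106  92  68  42  27  21  22  22  20  24  25  31  37  44  48  49
   49  47  47  46  44  43  43  42  41  41  39  49  70  94 108 112]
 [102 103 102 100  90  69  45  28  19  21  22  23  27  32  39  46  48  47
   48  45  45  43  43  43  41  42  40  39  41  60  87 105 110 110]
 [ 99 100 100 100  99  99  95  84  65  43  27  25  29  34  40  45  48  47
   45  45  44  43  41  42  41  40  39  38  44  62  84  98 102 103]]
frontedge [[131 132 130 131 129 130 129 127 123 109  92  79  71  70  72  83 100 111]
 [225 225 225 225 226 226 226 223 213 178 128  88  71  67  69  78  95 108]] [[225 225 225 225 225 226 225 222 204 163 124 107 105 105 106 105 107 107]
 [222 222 222 222 222 222 222 218 200 160 121 104 102 101 103 103 104 104]]
```

```bash
sed -i '/^for n/,$d' meas.py; cat >> meas.py <<'E'
F=(g(271.6,158,.043)+g(271.0,220,.043))/2
m=g(221.46,220,.051)
t=[g(348.7,185,.075),g(347.4,209,.075)]
print('front',g(271.6,158,.043),g(271.0,220,.043),'markL',m,'tabR',t, 'back',g(107*.7,217*.7,.043),g(122*.7,321*.7,.043))
print('rod',g(273,187.5,.029),g(322,187.5,.029))
print('mark_x from front',60+m[0]-F[0]-2.5,'from tab',m[0]-2.5-np.mean([a[0] for a in t])-8)
E
python3 meas.py
```

```text
front [  6.6 -28.8] [ 7.5 32.3] markL [55.  29.7] tabR [array([-60.4, -10.1]), array([-60.5,  11.4])] back [189.4 -34.2] [191.4  37.5]
rod [5.7 2.7] [-43.5   2.6]
mark_x from front 105.45 from tab 104.95
```

Emit:
{"fn": "play_rows", "kwargs": {"commands": [[[-0.002, 0.0265, 0.02], 0, 100], [[0, 0.026, 0.03], 0, 100], [[0, 0, 0.03], 0, 100], [[0, 0, 0.03], 0, 100], [[0, 0, 0], 0, 100], [[0, 0, 0], 0, 100], [[0, 0, 0], 0, 100], [[0, 0, 0], 0, 100]]}}

```text
t: 15.85
ee_pos: [0.5554, -0.1857, 0.1055]
ee_rot: [[-0.95, -0.312, 0.002], [-0.312, 0.95, -0.001], [-0.002, -0.001, -1.0]]
contact_force: [-0.1, -0.6, -0.3]
finger_gap: 0.609
```

```bash
python3 - <<'E'
from h import *
s=robot.state(); P=np.load('w2.npy')
ex=np.array([.312,-.95,0]);ey=np.array([.95,.312,0]); d=s['ee_pos']-P[:3]
print(s['t'],s['ee_pos'],s['finger_gap'],'gauge dx,dy',d@ex*1000,d@ey*1000)
im=robot.camera('wrist'); save(im,'w3.png'); C=cam('wrist',s)
print([(round(x['conf'],2),x['extent']) for x in robot.recognise('wrist','grip_top')[:2]])
T=P[:3]-.0525*ex+.002*ey; T[2]=.075
print('tab pred',proj(C,T),T, 'corners',[proj(C,T+a*ex+b*ey).round(0).tolist() for a,b in[(-.008,-.018),(.008,-.018),(.008,.018),(-.008,.018)]])
E
```

```text
15.85 [ 0.55541764 -0.18573432  0.10546743] 0.6089581858564702 gauge dx,dy -51.35216289595737 2.328248737956206
[(0.59, [12.5, 190.6, 295.9, 274.3])]
tab pred [280.18098648 244.65076146] [ 0.55474983 -0.18475401  0.075     ] corners [[295.0, 214.0], [265.0, 214.0], [266.0, 274.0], [294.0, 274.0]]
```

View pics/w3.png

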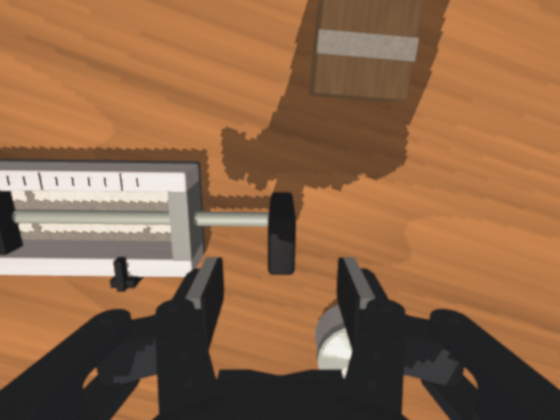

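Emit:
{"fn": "play_rows", "kwargs": {"commands": [[[0, 0.001, 0.02], 0, 100], [[0, 0, 0.025], 0, 100], [[0, 0, 0.02], 0, 100], [[0, 0, 0], 0, 100], [[0, 0, 0], 0, 255], [[0, 0, 0], 0, 255], [[0, 0, 0], 0, 255], [[0, 0, 0], 0, 255]], "force": 50}}

```text
t: 16.95
ee_pos: [0.5554, -0.1851, 0.0405]
ee_rot: [[-0.95, -0.311, 0.002], [-0.311, 0.95, -0.001], [-0.002, -0.001, -1.0]]
contact_force: [0.2, 0.1, 5.0]
finger_gap: 0.176
```

Emit:
{"fn": "play_rows", "kwargs": {"commands": [[[0, 0, 0], 0, 255], [[0, 0, 0], 0, 255], [[0, 0.005, 0], 0, 255], [[0, 0.005, 0], 0, 255], [[0, 0, 0], 0, 255], [[0, 0, 0], 0, 255], [[0, 0, 0], 0, 255], [[0, 0, 0], 0, 255]]}}

```text
t: 17.95
ee_pos: [0.5527, -0.1766, 0.0405]
ee_rot: [[-0.95, -0.311, 0.003], [-0.311, 0.95, -0.002], [-0.003, -0.003, -1.0]]
contact_force: [1.9, -2.7, 5.1]
finger_gap: 0.184
```

```bash
cat > d.py <<'E'
from h import *
s=robot.state(); P=np.load('w2.npy')
ex=np.array([.312,-.95,0]);ey=np.array([.95,.312,0]); d=s['ee_pos']-P[:3]
print(s['t'],s['ee_pos'],s['finger_gap'],'gauge x,y of TCP',52.5+d@ex*1000,d@ey*1000-2,'F',s['contact_force']@ex,s['contact_force'])
E
python3 d.py
```

```text
17.95 [ 0.55272825 -0.17663508  0.04049257] 0.1843801332615351 gauge x,y of TCP -8.335532321782402 0.6122883854469663 F 3.2073421584778576 [ 1.93967362 -2.73911999  5.09575852]
```

Emit:
{"fn": "play_rows", "kwargs": {"commands": [[[0, 0.008, 0], 0, 255], [[0, 0.012, 0], 0, 255], [[0, 0.012, 0], 0, 255], [[0, 0.012, 0], 0, 255], [[0, 0.012, 0], 0, 255], [[0, 0.012, 0], 0, 255], [[0, 0.006, 0], 0, 255], [[0, 0, 0], 0, 255]]}}

```text
t: 18.95
ee_pos: [0.5316, -0.1096, 0.0405]
ee_rot: [[-0.951, -0.309, 0.007], [-0.309, 0.951, -0.006], [-0.005, -0.008, -1.0]]
contact_force: [7.1, -7.7, 2.9]
finger_gap: 0.181
```

Emit:
{"fn": "play_rows", "kwargs": {"commands": [[[0, 0, 0], 0, 255], [[0, 0, 0], 0, 255], [[0, 0, 0], 0, 255], [[0, 0, 0], 0, 255], [[0, 0, 0], 0, 255], [[0, 0, 0], 0, 255], [[0, 0, 0], 0, 255], [[0, 0, 0], 0, 255]]}}

```text
t: 19.95
ee_pos: [0.5317, -0.1098, 0.0405]
ee_rot: [[-0.951, -0.309, 0.007], [-0.309, 0.951, -0.006], [-0.005, -0.008, -1.0]]
contact_force: [7.6, -8.2, 3.0]
finger_gap: 0.175
```

```bash
python3 d.py; python3 - <<'E'
from h import *
for n in('scene','top'): save(robot.camera(n),n+'5.png')
for n in('scene','top'):
  for o in ['pointer_mid','mark_mid','grip_top']: print(n,o,[(round(x['conf'],2),x['extent']) for x in robot.recognise(n,o)[:2]])
a=cv2.imread('pics/scene5.png')[160:230,120:250]; b=cv2.imread('pics/top5.png')[160:230,300:430]
cv2.imwrite('pics/p5.png',np.vstack([cv2.resize(x,(557,300),interpolation=cv2.INTER_CUBIC) for x in(a,b)]))
w=robot.camera('wrist');save(w,'w5.png')
E
```

```text
19.95 [ 0.53166628 -0.10980138  0.04051782] 0.17503359016122433 gauge x,y of TCP -78.39887723938861 1.4555269980555217 F 10.116396387181016 [ 7.56578022 -8.1640768   3.04476185]
scene pointer_mid [(0.57, [172.8, 187.7, 181.8, 195.9])]
scene mark_mid [(0.32, [357.8, 279.3, 404.6, 320.6])]
scene grip_top [(0.56, [175.1, 192.4, 253.1, 214.7])]
top pointer_mid [(0.57, [367.3, 193.2, 376.9, 209.0])]
top mark_mid []
top grip_top [(0.37, [355.7, 201.0, 372.9, 208.3])]
```

View pics/p5.png

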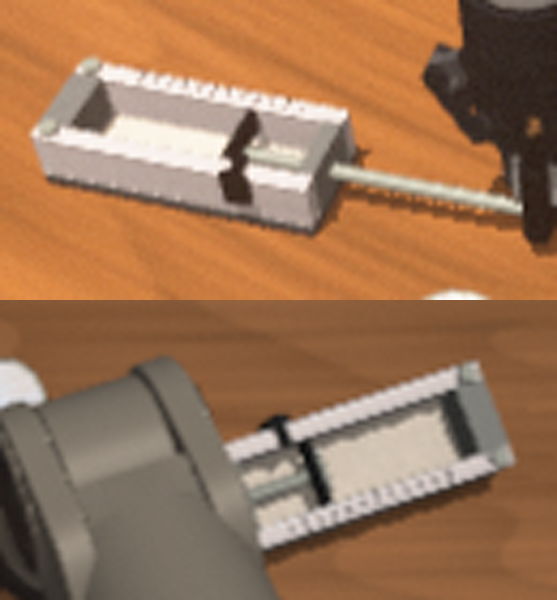

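```bash
cat > edge.py <<'E'
import sys
from h import *
from scipy.ndimage import map_coordinates
P=np.load('w2.npy'); a=np.radians(-.7)
e0=np.array([.312,-.95,0]);n0=np.array([.95,.312,0])
ex=np.cos(a)*e0+np.sin(a)*n0; ey=-np.sin(a)*e0+np.cos(a)*n0
T=P[:3]-.0525*e0+.002*n0; T[2]=0
xs=np.arange(80,150,.25)
def edges(img,C,y,z):
    uv=np.array([proj(C,T+x/1000*ex+y/1000*ey+np.array([0,0,z])) for x in xs])
    p=map_coordinates(img,[uv[:,1],uv[:,0]],order=1)
    i=p.argmin(); hi=np.percentile(p[i:i+60],80); h=(hi+p[i])/2
    j=i+np.argmax(p[i:]>h); return round(float(xs[j]),2),round(float(xs[i]),1),int(p[i]),int(hi)
def run(n,f,st=None):
    img=cv2.imread(f).astype(float).mean(2); C=cam(n,st)
    m=[edges(img,C,y,.051) for y in (28,30,32,34,36)]; p=[edges(img,C,y,.041) for y in (-18,-15,-12,-9,9,12,15,18)]
    print(n,'mark',m); print(n,'ptr',p)
    print('  mark%.1f ptr%.1f diff %.1f'%(np.median([q[0] for q in m]),np.median([q[0] for q in p]),np.median([q[0] for q in p])-np.median([q[0] for q in m])))
if __name__=='__main__':
    k=sys.argv[1]
    for n in('scene','top'): run(n,'pics/%s%s.png'%(n,k))
E
python3 edge.py 5; python3 -c "
from edge import *
import edge
edge.xs=np.arange(80,200,.25)
run('top','pics/top0.png');run('wrist','pics/w2.png',dict(ee_pos=P[:3],ee_rot=P[3:].reshape(3,3)))"
```

```text
scene mark [(112.5, 105.0, 47, 146), (111.25, 104.2, 49, 197), (110.25, 105.8, 49, 225), (109.75, 105.0, 47, 237), (110.0, 104.2, 45, 234)]
scene ptr [(125.5, 121.5, 50, 169), (125.25, 120.0, 48, 168), (125.75, 118.8, 46, 166), (125.75, 117.5, 45, 164), (125.5, 118.5, 45, 243), (125.25, 119.8, 46, 242), (125.5, 118.2, 47, 241), (124.25, 117.0, 50, 238)]
  mark110.2 ptr125.5 diff 15.2
top mark [(108.0, 104.0, 28, 198), (107.75, 104.8, 31, 207), (107.75, 102.8, 33, 208), (107.75, 103.2, 29, 207), (107.25, 104.0, 29, 180)]
top ptr [(121.5, 116.0, 36, 192), (122.25, 117.2, 19, 197), (123.25, 117.8, 24, 196), (123.25, 116.5, 15, 193), (122.75, 117.2, 22, 187), (123.25, 116.8, 23, 184), (122.0, 116.8, 15, 165), (122.25, 117.0, 22, 123)]
  mark107.8 ptr122.5 diff 14.8
top mark [(108.0, 104.0, 29, 192), (107.75, 104.8, 31, 202), (107.75, 102.8, 33, 204), (107.75, 103.2, 31, 202), (107.25, 104.0, 30, 176)]
top ptr [(189.75, 184.8, 49, 178), (189.5, 183.0, 17, 145), (188.0, 183.5, 23, 88), (187.25, 182.5, 16, 78), (187.75, 183.2, 17, 87), (187.0, 181.5, 17, 107), (187.5, 182.8, 15, 145), (188.5, 182.0, 19, 128)]
  mark107.8 ptr187.9 diff 80.1
wrist mark [(107.25, 103.8, 50, 223), (107.25, 103.8, 49, 222), (107.25, 104.0, 49, 221), (107.75, 103.0, 47, 194), (110.5, 102.0, 39, 126)]
wrist ptr [(188.75, 181.5, 25, 140), (187.75, 181.8, 20, 89), (187.75, 181.2, 22, 91), (187.5, 181.2, 20, 90), (187.75, 181.5, 21, 128), (188.25, 180.8, 21, 114), (188.25, 181.0, 20, 121), (188.25, 182.2, 21, 105)]
  mark107.2 ptr188.0 diff 80.8
```

Emit:
{"fn": "play_rows", "kwargs": {"commands": [[[-0.001, 0.005, 0], 0, 255], [[0, 0.005, 0], 0, 255], [[0, 0.0025, 0], 0, 255], [[0, 0, 0], 0, 255], [[0, 0, 0], 0, 255], [[0, 0, 0], 0, 255], [[0, 0, 0], 0, 255], [[0, 0, 0], 0, 255]]}}

```text
t: 21.4
ee_pos: [0.5284, -0.0993, 0.0405]
ee_rot: [[-0.952, -0.308, 0.006], [-0.308, 0.951, -0.008], [-0.003, -0.009, -1.0]]
contact_force: [6.0, -11.5, 4.3]
finger_gap: 0.182
```

```bash
python3 d.py; python3 - <<'E'
from h import *
for n in('scene','top'): save(robot.camera(n),n+'6.png')
E
python3 edge.py 6 | grep -v '\[('; python3 edge.py 6|grep ptr; python3 d.py
```

```text
21.4 [ 0.52836663 -0.09927995  0.04053119] 0.1824432938055871 gauge x,y of TCP -89.42372347428599 1.603551953189279 F 12.767247141661091 [  5.98766684 -11.47273167   4.26594825]
  mark110.2 ptr114.5 diff 4.2
  mark107.8 ptr112.1 diff 4.4
scene ptr [(114.5, 109.8, 51, 168), (114.25, 108.5, 44, 167), (114.5, 107.2, 45, 165), (114.25, 106.0, 41, 162), (114.5, 106.8, 46, 234), (115.5, 108.2, 45, 239), (116.25, 108.8, 45, 239), (116.0, 111.2, 46, 241)]
  mark110.2 ptr114.5 diff 4.2
top ptr [(111.0, 106.8, 38, 195), (112.25, 105.2, 16, 196), (112.5, 106.5, 22, 195), (113.0, 107.5, 26, 194), (112.0, 105.5, 12, 186), (112.0, 106.5, 20, 189), (112.25, 107.5, 28, 158), (111.25, 105.8, 11, 117)]
  mark107.8 ptr112.1 diff 4.4
21.5 [ 0.52834117 -0.09934782  0.04051421] 0.1770225843072058 gauge x,y of TCP -89.36719465215421 1.5581895517736783 F 12.841675715250261 [  6.36490816 -11.42718355   4.27382919]
```

Emit:
{"fn": "play_rows", "kwargs": {"commands": [[[0, 0.002, 0], 0, 255], [[0, 0.0015, 0], 0, 255], [[0, 0, 0], 0, 255], [[0, 0, 0], 0, 255], [[0, 0, 0], 0, 255], [[0, 0, 0], 0, 255], [[0, 0, 0], 0, 255], [[0, 0, 0], 0, 255]]}}

```text
t: 22.5
ee_pos: [0.5275, -0.0965, 0.0405]
ee_rot: [[-0.952, -0.307, 0.007], [-0.307, 0.952, -0.008], [-0.004, -0.01, -1.0]]
contact_force: [6.7, -12.4, 4.2]
finger_gap: 0.182
```

```bash
python3 d.py; python3 - <<'E'
from h import *
for n in('scene','top'): save(robot.camera(n),n+'7.png')
a=cv2.imread('pics/scene7.png')[175:215,155:205]; b=cv2.imread('pics/top7.png')[175:225,345:395]
cv2.imwrite('pics/p7.png',np.hstack([cv2.resize(a,(400,320),interpolation=cv2.INTER_CUBIC),cv2.resize(b,(400,400),interpolation=cv2.INTER_CUBIC)[:320]]))
E
python3 edge.py 7
```

```text
22.5 [ 0.52748313 -0.09646285  0.04051671] 0.1818244824106084 gauge x,y of TCP -92.37562351373529 1.6431619444293464 F 13.8426348551068 [  6.68135331 -12.3768975    4.20386841]
scene mark [(110.25, 105.2, 48, 241), (110.25, 106.8, 49, 241), (110.0, 105.8, 49, 241), (109.75, 105.0, 50, 240), (110.25, 104.2, 49, 234)]
scene ptr [(111.75, 107.0, 51, 171), (111.75, 105.5, 47, 170), (111.5, 104.2, 44, 165), (111.5, 103.0, 42, 159), (111.25, 104.0, 42, 230), (114.25, 105.2, 44, 196), (114.25, 104.0, 45, 134), (116.0, 111.2, 48, 241)]
  mark110.2 ptr111.8 diff 1.5
top mark [(108.0, 104.0, 29, 198), (107.75, 104.8, 31, 207), (107.75, 103.0, 34, 209), (107.75, 103.2, 29, 207), (107.25, 104.0, 29, 180)]
top ptr [(108.75, 104.0, 65, 190), (109.0, 102.2, 22, 193), (109.25, 103.5, 20, 194), (109.25, 103.5, 23, 183), (109.0, 102.5, 21, 181), (109.0, 103.5, 20, 187), (109.25, 104.5, 26, 156), (108.5, 103.0, 23, 107)]
  mark107.8 ptr109.0 diff 1.2
```

View pics/p7.png

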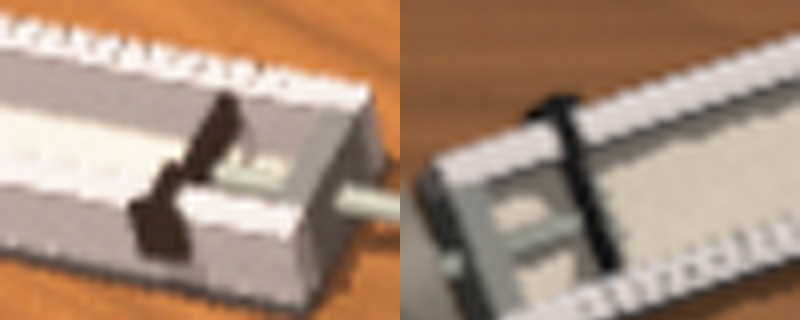

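Emit:
{"fn": "play_rows", "kwargs": {"commands": [[[0, 0.0013, 0], 0, 255], [[0, 0, 0], 0, 255], [[0, 0, 0], 0, 255], [[0, 0, 0], 0, 255], [[0, 0, 0], 0, 255], [[0, 0, 0], 0, 255], [[0, 0, 0], 0, 255], [[0, 0, 0], 0, 255]]}}

```text
t: 23.6
ee_pos: [0.5271, -0.0954, 0.0405]
ee_rot: [[-0.952, -0.307, 0.007], [-0.307, 0.952, -0.009], [-0.004, -0.01, -1.0]]
contact_force: [6.3, -12.0, 3.3]
finger_gap: 0.184
```

```bash
python3 d.py; python3 - <<'E'
from h import *
for n in('scene','top'): save(robot.camera(n),n+'8.png')
E
python3 edge.py 8
```

```text
23.6 [ 0.52711839 -0.09535789  0.04051942] 0.1844763819847682 gauge x,y of TCP -93.53913251211978 1.6414011244413298 F 13.393301534232808 [  6.322308   -12.02183309   3.32927952]
scene mark [(110.25, 105.2, 49, 241), (110.25, 106.8, 49, 241), (110.0, 105.8, 49, 241), (109.75, 105.0, 46, 240), (110.25, 104.2, 45, 233)]
scene ptr [(110.75, 106.8, 50, 168), (110.5, 105.5, 48, 170), (111.0, 104.2, 45, 168), (110.5, 103.0, 44, 166), (110.25, 103.8, 42, 230), (109.25, 102.5, 41, 126), (110.25, 101.2, 41, 70), (116.0, 111.2, 50, 241)]
  mark110.2 ptr110.5 diff 0.2
top mark [(108.0, 104.0, 29, 197), (107.75, 104.8, 33, 206), (107.75, 102.8, 34, 209), (107.75, 103.2, 30, 207), (107.25, 104.0, 29, 180)]
top ptr [(107.5, 104.0, 65, 190), (107.25, 102.2, 18, 194), (107.75, 100.8, 20, 180), (107.75, 101.5, 16, 181), (108.0, 102.5, 18, 190), (108.0, 101.2, 21, 186), (107.25, 101.8, 19, 149), (107.25, 102.8, 24, 111)]
  mark107.8 ptr107.6 diff -0.1
```

Emit:
{"fn": "play_rows", "kwargs": {"commands": [[[0, -0.004, 0], 0, 255], [[0, -0.008, 0], 0, 255], [[0, -0.008, 0], 0, 255], [[0, -0.008, 0], 0, 255], [[0, -0.008, 0], 0, 255], [[0, -0.008, 0], 0, 255], [[0, -0.008, 0], 0, 255], [[0.001, -0.008, 0], 0, 255]]}}

```text
t: 24.7
ee_pos: [0.5439, -0.1485, 0.0405]
ee_rot: [[-0.951, -0.31, 0.005], [-0.31, 0.951, -0.003], [-0.004, -0.005, -1.0]]
contact_force: [5.8, -3.8, 4.0]
finger_gap: 0.183
```

Emit:
{"fn": "play_rows", "kwargs": {"commands": [[[0, -0.008, 0], 0, 255], [[0, -0.008, 0], 0, 255], [[0, -0.008, 0], 0, 255], [[0, -0.006, 0], 0, 255], [[0, -0.004, 0], 0, 255], [[0, -0.003, 0], 0, 255], [[0, -0.002, 0], 0, 255], [[0, 0, 0], 0, 255]]}}

```text
t: 25.7
ee_pos: [0.5551, -0.1841, 0.0405]
ee_rot: [[-0.951, -0.311, 0.003], [-0.311, 0.951, -0.002], [-0.003, -0.003, -1.0]]
contact_force: [1.2, -2.7, 5.9]
finger_gap: 0.177
```

```bash
python3 d.py
```

```text
25.7 [ 0.55509295 -0.18409498  0.04051728] 0.17655236275579983 gauge x,y of TCP -0.5108385613580637 0.5312683596191365 F 2.9919684195786007 [ 1.24977328 -2.73898858  5.88039341]
```

Emit:
{"fn": "play_rows", "kwargs": {"commands": [[[0, -0.001, 0], 0, 255], [[0, 0, 0], 0, 255], [[0, -0.001, 0], 0, 255], [[0, 0, 0], 0, 255], [[0, -0.001, 0], 0, 255], [[0, 0, 0], 0, 255], [[0, 0, 0], 0, 255], [[0, 0, 0], 0, 255]]}}

```text
t: 26.7
ee_pos: [0.5554, -0.1851, 0.0405]
ee_rot: [[-0.95, -0.312, 0.002], [-0.312, 0.95, -0.0], [-0.002, -0.001, -1.0]]
contact_force: [-0.6, -0.2, 6.9]
finger_gap: 0.178
```

```bash
python3 d.py
```

```text
26.7 [ 0.55539753 -0.18511319  0.04050945] 0.17808341205055345 gauge x,y of TCP 0.5514901705575639 0.5029313881088382 F -0.04919417507922596 [-0.62612836 -0.15385039  6.87634363]
```

Emit:
{"fn": "play_rows", "kwargs": {"commands": [[[0, 0, 0], 0, 200], [[0, 0, 0], 0, 100], [[0, 0, 0], 0, 100], [[0, 0, 0], 0, 100], [[0, 0, -0.02], 0, 100], [[0, 0, -0.04], 0, 100], [[0, 0, -0.05], 0, 100], [[0, 0, -0.05], 0, 100]]}}

```text
t: 27.7
ee_pos: [0.5547, -0.1851, 0.2024]
ee_rot: [[-0.95, -0.313, 0.002], [-0.313, 0.95, -0.0], [-0.002, -0.001, -1.0]]
contact_force: [1.0, -0.2, 0.5]
finger_gap: 0.608
```

Emit:
{"fn": "play_rows", "kwargs": {"commands": [[[0, -0.045, 0], 0, 100], [[0, -0.055, 0], 0, 100], [[0, 0, 0], 0, 100], [[0, 0, 0], 0, 100], [[0, 0, 0], 0, 100], [[0, 0, 0], 0, 100], [[0, 0, 0], 0, 100], [[0, 0, 0], 0, 100]]}}

```text
t: 28.7
ee_pos: [0.5857, -0.2802, 0.1994]
ee_rot: [[-0.95, -0.313, -0.0], [-0.313, 0.95, -0.0], [0.0, -0.0, -1.0]]
contact_force: [-0.3, 0.3, -0.6]
finger_gap: 0.608
```

```bash
python3 d.py; python3 - <<'E'
from edge import *
s=robot.state(); im=robot.camera('wrist'); save(im,'w9.png'); run('wrist','pics/w9.png',s)
t=robot.camera('top'); save(t,'top9.png'); sc=robot.camera('scene'); save(sc,'scene9.png')
for o in ['cup','ball_trophy','shield_trophy','tin','carton']:
    print(o,[(round(x['conf'],2),x['extent']) for x in robot.recognise('scene',o)[:1]])
a=cv2.resize(im[130:270,100:380],(800,400),interpolation=cv2.INTER_CUBIC)
b=cv2.resize(sc[150:340,130:440],(326,200)); c=cv2.resize(t[150:320,130:430],(353,200))
save(np.vstack([a,np.hstack([b,c,np.zeros((200,800-679,3),np.uint8)])]),'p9.png')
E
```

```text
28.7 [ 0.58570507 -0.2801809   0.19939537] 0.607838388821474 gauge x,y of TCP 100.32176490575407 -0.36602402378372867 F -0.39876257651513625 [-0.28454623  0.32629911 -0.56613269]
wrist mark [(107.25, 105.0, 57, 226), (107.5, 105.2, 57, 225), (107.5, 105.0, 56, 224), (108.25, 105.0, 54, 199), (112.5, 107.0, 49, 130)]
wrist ptr [(107.75, 105.0, 57, 219), (107.5, 105.0, 56, 216), (108.0, 105.0, 56, 176), (107.75, 105.0, 56, 129), (107.5, 104.8, 56, 198), (107.5, 105.5, 55, 130), (107.5, 105.5, 55, 124), (107.75, 104.8, 55, 107)]
  mark107.5 ptr107.6 diff 0.1
cup [(0.88, [364.9, 252.3, 405.8, 307.5])]
ball_trophy [(0.96, [381.9, 228.3, 409.7, 260.7])]
shield_trophy [(0.71, [387.9, 202.0, 417.5, 237.1])]
tin [(0.75, [214.2, 229.8, 235.8, 253.2])]
carton [(0.88, [235.7, 169.1, 260.5, 194.4])]
```

View pics/p9.png

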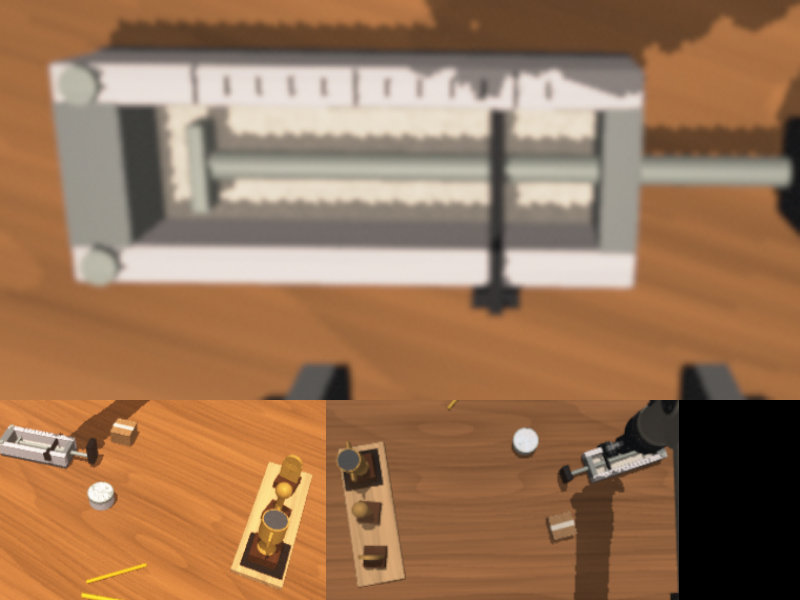

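The pointer (x≈497 in the view) lines up with the mark (x≈496). The tab is home, the cup stands on the pad, and nothing else has moved. I'm handing it in.

```bash
python3 -c "
from cell import robot
print(robot.finish_job())"
```

```text
the job is handed in; nothing more can be done
None
```

The job is handed in: the cup is on the pad, the pointer is level with the set mark, and the tab is back home. The clock stood at about 29 s of the 56 s allowed.

- **Cup:** I lifted it by the bowl and set it upright near the middle of the bare pad. The last scene and top pictures show it standing there, with the ball and shield trophies where they were.
- **Pointer:** I drew the gauge in small steps to about 95 mm. After the tab went back, the wrist camera put the pointer within about 0.1 mm of the mark. With the gauge still drawn, the scene and top cameras gave +0.2 and -0.1 mm.
- **Tab:** I eased it home in the grip until the spring force on the tool fell to about 0 N and the tool was back where it first gripped. Then I let go and backed off above the gauge, touching nothing.
- **Disagreement:** the arm's own position reading suggested the pull was about 1.3 mm short of the mark. I put that down to offset in the arm reading and trusted the three cameras, which agreed.
- **Others:** the set mark measured the same before and after, within about 0.3 mm. The tin and carton show no visible shift.

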